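# Pulse the grinder on a cleaning tablet and hold it

### The job

Give the little spice grinder its cleaning run: put the cleaning tablet that lies on the saucer into the grinder's open bowl, then set the bayonet lid on with the white lines of its grip bar at the two white marks of the rim, so that it drops fully home, and turn it clockwise (seen from above) until the lines stand at the green marks. The grinder runs only while somebody holds the lid there against its spring, so let it grind there for at least two seconds and finish while still holding it at green, neither letting go nor turning on to red, where it clicks locked. Leave the patterned mug, the upturned white cup and the salt shaker where they stand, and keep the lid the right way up.

Things in the scene. Friction and masses are not known exactly. Their poses are not given: they have to be found in the camera images.
- grinder: Fixed spice grinder, upright and round, 115 mm across, 105 mm high: black foot, steel middle, black rim. Origin: centre of its underside on the worktop, z up. On top an open mouth (84 mm across at its grey lip) leads to a steel bowl 76 mm across with a floor 53 mm below the rim and a small blade at its centre. The lip's two notches lie on the grinder's own +x and -x axis.
- grinder_rim (a point): Centre of the mouth at the rim's top, 105 mm above the worktop; axes as the grinder's. The bayonet track runs under the 7 mm thick lip; from the notches the lid can turn clockwise only (seen from above), a stop bars the other way. A wall cabinet hangs behind, from x about 0.65 m on, its underside 0.57 m up: keep the wrist low there.
- grinder_notch (a point): Middle of the notch on the grinder's +x axis, at the rim's top, 45 mm from the mouth's axis; a white mark stands on the rim outside it. The other notch, also with a white mark, is on its -x axis. Each is 20 mm wide along the rim and open out to radius 48.5 mm.
- green_mark (a point): Green mark on the rim, 0.70 rad clockwise (seen from above) of the +x notch, 55 mm from the mouth's axis; another stands across from it. Red marks stand at 1.38 rad, where the lid clicks locked.
- grinder_bowl (a point): Centre of the bowl's floor, 52 mm above the worktop; axes as the grinder's. The blade's hub here is 12 mm across and 8 mm high.
- grinder_seat (a point): Where the lid's origin is when the lid is fully home: on the mouth's axis, 89 mm above the worktop; axes as the grinder's.
- grinder_lid: Loose grey lid, about 0.15 kg, 98 mm across, 52 mm high, right way up. Origin: centre of its underside, z up. Plug 80 mm across from z 0 to 16 mm (chamfered below), flange 98 mm across from 16 to 24 mm, black grip bar on top, 70 mm long along the lid's x, 24 mm wide along y, up to z 52 mm. White lines run along the bar's top and over the flange at both its ends.
- lid_grip (a point): On the lid's axis in the grip bar, 45 mm above the lid's origin: a good place for the TCP (fingertips then 2 mm above the flange). Grip across the bar's 24 mm width, closing along the lid's y.
- lid_lug (a point): Middle of the lug on the lid's +x axis; another is on its -x axis, both below the bar's ends. Lugs are 12 mm wide, z 1 to 7 mm, and reach out to radius 46.5 mm. They pass the notches with the lid's x axis along the grinder's x axis, either way round (0.09 rad and 2 mm of play), and then turn under the lip. Fully home, the flange lies on the rim.
- pulse_ring (a joint): Sprung switch ring in the track: 0 rad at rest, grows as the lugs push it clockwise. It reads the lid's turn from the notches less 0.10 rad: 0.60 at green, where the grinder runs. The spring pushes back 0.08 N m at 0, 0.17 N m at 0.60, and carries the lid back if let go. From 0.80 a sprung catch adds resistance; near 1.28 (red) it snaps in behind a lug.
- tablet: Round pressed cleaning tablet, blue over white, 26 mm across, 14 mm thick, 15 g, lying flat near the middle of the saucer. Origin: centre of its underside, which lies about 10 mm above the worktop.
- saucer: White porcelain saucer, 150 mm across, 17 mm high at its rim, its middle about 8 mm high; loose. Origin: centre of its underside.
- pattern_mug: White mug with a broad blue band and green trees, 73x106x92 mm, standing behind the work; to be left alone. Origin: centre of its underside.
- white_cup: Small white porcelain cup, standing upside down, 71x97x58 mm, standing behind the work; to be left alone. Origin: centre of its underside.
- salt_shaker: Glass salt shaker with a grey top, 44 mm across, 90 mm high, standing behind the work; to be left alone. Origin: centre of its underside.
There are look-alikes about, which are no part of the job. Leave any purple look-alike of the grinder_lid alone.

How it is judged:
By the outcome, as a careful person would: the job done as asked, in the order asked, and still so for the second after the job is handed in, while the arm keeps its last pose, push and grip.
It also fails if it takes over 64 s, if anything falls off the work surface, if the arm or the gripper's body presses on something with over 40 N, if the wrist force passes 120 N, or if a joint passes its speed limit or range.

### The arm

A 7-joint arm with a two-finger parallel gripper is mounted at the origin on a cart in front of the work surface, level with it; the furniture and walls round the work are solid. World frame = base frame: x ahead of the robot, y to its left, z up, the work surface at z = 0. Lengths are in m, angles in rad, forces in N, time in s.
With the tool pointing down it reaches from about 0.4 to 0.85 m from the base axis. Payload 4.5 kg.
Tool frame: the origin (TCP) lies between the finger pads, 19 mm behind the fingertips; this is the grasp point; z points along the fingers, y is the line along which they close (so a half turn about z gives the same grasp; the last joint's range is limited). The gripper opens to 88 mm and grips with 3 to 60 N. Pads are 18 mm wide; open, the fingers measure 123 mm over their backs; the gripper's body (75 mm by 187 mm) begins 45 mm behind the grasp point.
Start: joints at [1.229, 0.689, -0.195, 1.565, 0.157, 0.902, -0.215], TCP at [0.229, -0.581, 0.257] pointing down, gripper open.
Joint ranges: [-3.01, 3.01], [-0.46, 2.08], [-1.47, 1.51], [0.13, 2.56], [-1, 4.14], [0.04, 2.09], [-2.66, 2.66]. Speed limits (rad/s): [2.57, 2.57, 3.14, 3.14, 3.14, 3.14, 3.14].

### API

Orientations are given as a unit quaternion [x, y, z, w].
In Python, from plant import get_state, snapshot, camera_params, finish_job gives the robot as it stands.
- The arm moves only by the shell command python3 -m handwheel FILE [FORCE], which reads ROWS from the file FILE. ROWS is one flat JSON list of numbers that holds 1 to 10 rows one after another, with no inner brackets; each row has 7 numbers: the opening from 0.0 (shut) to 1.0 (fully open), then dx, dy, dz in normalised numbers (1 is 1 m), then a rotation vector rx, ry, rz in fractions of the full range, 1 being pi rad; each row is the pose to reach, as a shift and turn from the pose commanded when the command began, along the tool's axes at that moment; what a row does not reach only later rows make up. A row lasts 1/10 s, in which the tool goes at most 0.05 m and 0.15 rad, less where a joint would pass 70% of its speed; a pose out of reach is approached as far as the arm can. The fingers move at their own pace and stop on an object; FORCE is the grip in N (left out, the last holds). Time passes only in rows, so rows that do not move let the fingers close. It prints the time, the measured TCP pose, the force, the opening and the grip force at its end. No shift or turn number may pass 1 either way. Input that does not fit is refused with a message, and nothing moves.
- get_state(): the state, without advancing time (a new reading comes with each control period).
- snapshot(name): name is "scene" or "top" or "wrist"; returns (picture, depth): 480x640x3 uint8, red, green, blue; 480x640 float32, m along the optical axis (not along the pixel's ray), 0 where there is no reading.
- camera_params(name): a dict with "fx", "fy", "cx", "cy" (pixels), "rvec" (rotation vector, rad) and "tvec" (3), from world to camera coordinates, as OpenCV has them. Camera axes: x right, y down, z forward; pixel columns grow to the right and rows downward; lengths in m; the calibration is good to about 2 mm. A picture is of the moment at which its call begins: read the wrist's pose just before it. camera_params takes no time and is no camera call; for the wrist camera it gives the pose at the moment of the call.
- finish_job(): hands the job in; it is judged then, once.
The state is a dict: "clock": time; "q": joint angles; "qd": joint speeds; "joint_torque": joint torques, N m; "tool_pos": TCP position; "eef_rot": TCP orientation; "contact_force": force on the tool from outside, world axes, zero at the start; "moment": the same for the moment, N m; "opening": opening from 0.0 (shut) to 1.0 (fully open); "finger_force": force on a finger pad.
Only numpy, scipy, OpenCV 4.12 (cv2) and the standard library are available. Lean on these libraries where they do the work, as an engineer would, in place of code of your own. Each camera call takes 0.05 s, during which the arm holds its last target. There are 200 camera calls.

## Working session

There is one attempt and no reset: what is moved stays moved. The work goes in short steps, Python scripts to look and compute and a shell command to move; the robot and the scene stay as the last step left them, time stands still between calls to the robot, and variables do not carry over. Pictures are saved under pics/ and viewed, at most 10 in all, crops included, and the job is handed in when it is done.

```bash
mkdir -p pics; cat > h.py <<'E'
import numpy as np, cv2
from plant import *
from scipy.spatial.transform import Rotation as R
def snap(n,f):
    p=camera_params(n); im,d=snapshot(n); cv2.imwrite('pics/'+f+'.png',im[:,:,::-1]); np.savez('pics/'+f+'.npz',im=im,d=d,**{k:np.array(v) for k,v in p.items()}); return p,im,d
def load(f): 
    z=np.load('pics/'+f+'.npz'); return z,z['im'],z['d']
def ray(p,u,v,z):
    M=cv2.Rodrigues(np.array(p['rvec'],float))[0]; t=np.array(p['tvec'],float).ravel()
    c=-M.T@t; uv=np.array([(u-p['cx'])/p['fx'],(v-p['cy'])/p['fy'],1.]); r=M.T@uv
    return c+r*(z-c[2])/r[2]
def cloud(p,d):
    M=cv2.Rodrigues(np.array(p['rvec'],float))[0]; t=np.array(p['tvec'],float).ravel()
    v,u=np.mgrid[:480,:640]; P=np.stack([(u-p['cx'])/p['fx']*d,(v-p['cy'])/p['fy']*d,d],-1)
    return (P-t)@M
E
python3 - <<'E'
from h import *
for n in('scene','top'): 
    p,im,d=snap(n,n+'0'); M=cv2.Rodrigues(np.array(p['rvec'],float))[0];print(n,p['fx'],-M.T@np.array(p['tvec']))
s=get_state();print(s['tool_pos'],s['eef_rot'],s['opening'],s['clock'])
print(R.from_quat(s['eef_rot']).as_matrix().round(3))
E
```

```text
scene 448.0480281672963 [0.05107143 0.71916423 1.02967471]
top 452.80887735895993 [0.39912559 0.04351131 1.06442605]
[ 0.22916669 -0.58091776  0.25671865] [ 9.82384251e-01  1.86870419e-01 -2.11813322e-04 -7.65368972e-04] 0.9946790412548849 0.1
[[ 0.93   0.367 -0.001]
 [ 0.367 -0.93   0.001]
 [-0.    -0.002 -1.   ]]
```

View pics/top0.png

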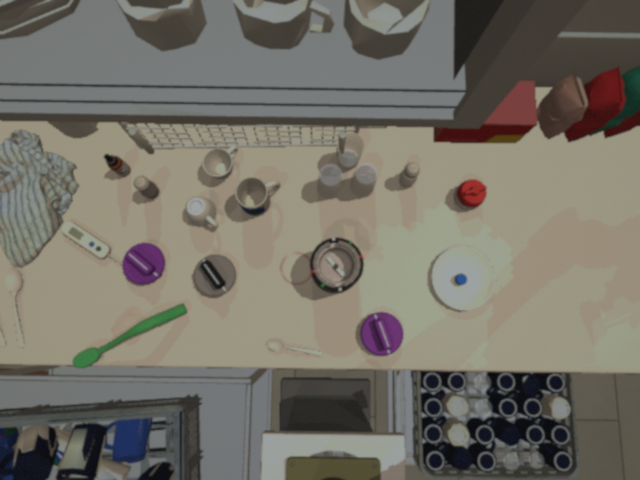

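View pics/scene0.png

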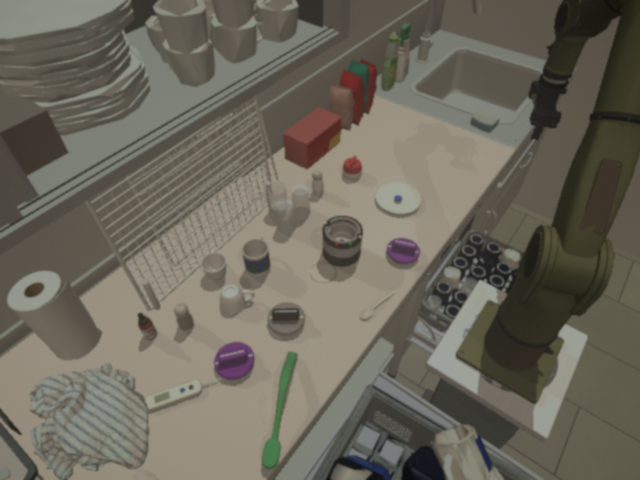

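The top view shows the tablet at about (461,280), the grinder at (336,265), the grey lid at (214,275) and purple look-alikes at (144,263) and (382,334). The cup is at (200,212), the mug at (253,195) and the shaker at (145,187).

```bash
python3 - <<'E'
from h import *
p,im,d=load('top0')
c=np.hstack([cv2.resize(im[y-35:y+35,x-35:x+35],(400,400),interpolation=cv2.INTER_CUBIC) for x,y in((336,265),(214,275))])
cv2.imwrite('pics/crop1.png',c[:,:,::-1])
hsv=cv2.cvtColor(im,cv2.COLOR_RGB2HSV)
b=np.zeros((480,640),bool);b[265:295,445:478]=1
m=b&(hsv[...,0]>95)&(hsv[...,0]<130)&(hsv[...,1]>110); v,u=np.nonzero(m);print('tab',len(u),u.mean(),v.mean(),ray(p,u.mean(),v.mean(),.022))
C=cloud(p,d)
# grinder rim and lid by height
for nm,(x,y),lo,hi in(('rim',(336,265),.095,.115),('lidfl',(214,275),.018,.03),('lidbar',(214,275),.042,.06)):
    s=C[y-35:y+35,x-35:x+35]; k=(s[...,2]>lo)&(s[...,2]<hi); q=s[k]
    (cx,cy),r=cv2.minEnclosingCircle(q[:,:2].astype(np.float32)); rr=cv2.minAreaRect(q[:,:2].astype(np.float32))
    print(nm,len(q),cx,cy,r,np.median(q[:,2]),q.mean(0),rr)
# dark bar of lid by colour
s=hsv[245:305,184:244,2]; m=(s<50); n,l,st,ce=cv2.connectedComponentsWithStats(m.astype(np.uint8)); i=1+st[1:,4].argmax(); 
vv,uu=np.nonzero(l==i); P=np.array([ray(p,a+184,b+245,.052)[:2] for a,b in zip(uu,vv)],np.float32); print('bar',st[i],cv2.minAreaRect(P),P.mean(0))
w,V=np.linalg.eigh(np.cov(P.T));print('axis',np.degrees(np.arctan2(V[1,1],V[0,1])))
# marks
sub=hsv[230:300,301:371]; 
for nm,k in(('green',(sub[...,0]>40)&(sub[...,0]<90)&(sub[...,1]>70)),('red',((sub[...,0]<8)|(sub[...,0]>170))&(sub[...,1]>90))):
    n,l,st,ce=cv2.connectedComponentsWithStats(k.astype(np.uint8))
    for i in range(1,n):
        if st[i,4]>1: print(nm,st[i,4],ce[i]+[301,230],ray(p,*(ce[i]+[301,230]),.105))
E
```

```text
tab 78 460.56410256410254 278.9102564102564 [ 0.4977104  -0.29088991  0.022     ]
rim 1016 0.5197543501853943 0.0007353301625698805 0.05775110796093941 0.10352708162167991 [5.19034278e-01 4.73298381e-04 1.03490831e-01] ((0.5198476314544678, 0.000477522611618042), (0.11165045946836472, 0.11471562087535858), 89.47511291503906)
lidfl 1044 0.4773579239845276 0.29913589358329773 0.07845325767993927 0.02233162024230953 [0.49653975 0.27862913 0.0223309 ] ((0.48917272686958313, 0.3018505275249481), (0.096550852060318, 0.14756590127944946), 23.475618362426758)
lidbar 329 0.5018211007118225 0.27612540125846863 0.03554251790046692 0.0493764545281132 [0.49906426 0.27764768 0.04922797] ((0.4996483325958252, 0.2789161503314972), (0.07087966799736023, 0.02462487481534481), 37.896907806396484)
bar [ 17  16  24  28 217] ((0.49650323390960693, 0.27511048316955566), (0.06675510853528976, 0.024258539080619812), 38.31468200683594) [0.49529526 0.27356744]
axis -142.12334179439432
green 9 [350.11111111 242.66666667] [ 0.56438157 -0.0295483   0.105     ]
green 16 [322.375 285.   ] [0.47262484 0.02896504 0.105     ]
red 13 [360.30769231 255.61538462] [ 0.53659796 -0.05142775  0.105     ]
red 17 [311.94117647 271.35294118] [0.50126568 0.05150751 0.105     ]
```

View pics/crop1.png

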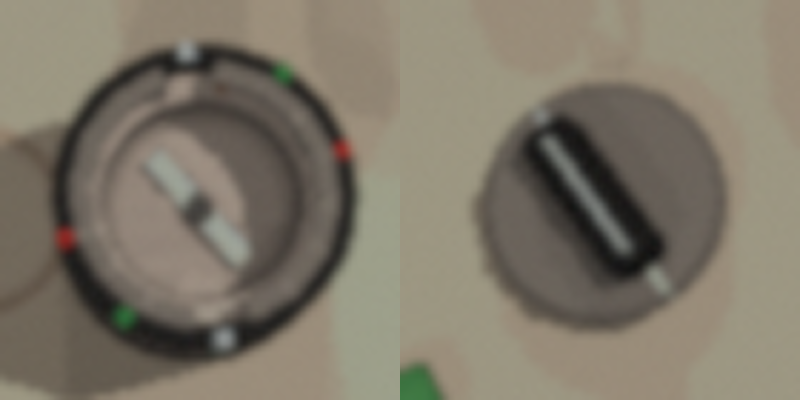

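Crop: white marks at (187,50) and (223,338), so the notch axis is at about 7.5°. Green marks are at (284,72) and (124,317). The lid's bar runs at about 38° with its white lines visible. I'll move above the tablet.

```bash
echo '[0.6, 0.356, -0.171, 0.07, 0, 0, 0, 0.6, 0.356, -0.171, 0.07, 0, 0, 0, 0.6, 0.356, -0.171, 0.07, 0, 0, 0, 0.6, 0.356, -0.171, 0.07, 0, 0, 0, 0.6, 0.356, -0.171, 0.07, 0, 0, 0, 0.6, 0.356, -0.171, 0.07, 0, 0, 0, 0.6, 0.356, -0.171, 0.07, 0, 0, 0, 0.6, 0.356, -0.171, 0.07, 0, 0, 0, 0.6, 0.356, -0.171, 0.07, 0, 0, 0, 0.6, 0.356, -0.171, 0.07, 0, 0, 0]' > path.dat && python3 -m handwheel path.dat 10
cat >> h.py <<'E'
def rel(tx,ty,tz,yaw=None):
    """shift in tool axes and rz so that tool x points at yaw (deg)"""
    s=get_state(); m=R.from_quat(s['eef_rot']).as_matrix(); y=np.degrees(np.arctan2(m[1,0],m[0,0]))
    print('t',s['clock'],'pos',s['tool_pos'].round(4) if hasattr(s['tool_pos'],'round') else s['tool_pos'],'yaw',y.round(2),'d',(m.T@(np.array([tx,ty,tz])-s['tool_pos'])).round(4),'rz',None if yaw is None else np.radians(y-yaw).round(4),'tilt',m[:,2].round(3),'F',np.round(s['contact_force'],1),'q',np.round(s['q'],2),'op',s['opening'],'ff',s['finger_force'])
E
python3 - <<'E'
from h import *
rel(.4977,-.2909,.031)
p,im,d=snap('wrist','w1')
hsv=cv2.cvtColor(im,cv2.COLOR_RGB2HSV)
m=(hsv[...,0]>95)&(hsv[...,0]<130)&(hsv[...,1]>110)
n,l,st,ce=cv2.connectedComponentsWithStats(m.astype(np.uint8))
for i in range(1,n):
    if st[i,4]>60: print(st[i],ce[i],ray(p,*ce[i],.022))
E
```

```text
clock: 1.1
tool_pos: [0.4985, -0.2899, 0.1868]
eef_rot: [0.982, 0.189, -0.0, -0.001]
contact_force: [-0.2, -0.8, 0.3]
opening: 0.602
finger_force: 0.0
t 1.1 pos [ 0.4985 -0.2899  0.1868] yaw 21.75 d [-0.001   0.0008  0.1558] rz None tilt [-0.001  0.001 -1.   ] F [-0.2 -0.8  0.3] q [ 0.52  0.72 -0.12  1.78  0.13  0.65 -0.87] op 0.6021264048447413 ff 0.0
[308 211  27  27 582] [321.01202749 224.16666667] [ 0.49934872 -0.2925995   0.022     ]
```

View pics/w1.png

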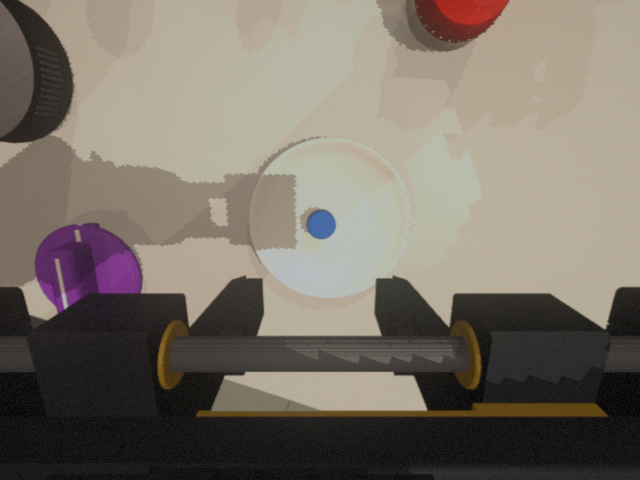

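The wrist view puts the tablet at (321,224), which agrees with the top view to within 2 mm. I'll descend and grip.

```bash
echo '[0.6, 0, 0.002, 0.04, 0, 0, 0, 0.6, 0, 0.002, 0.08, 0, 0, 0, 0.6, 0, 0.002, 0.115, 0, 0, 0, 0.6, 0, 0.002, 0.14, 0, 0, 0, 0.6, 0, 0.002, 0.15, 0, 0, 0, 0.6, 0, 0.002, 0.155, 0, 0, 0, 0.6, 0, 0.002, 0.155, 0, 0, 0]' > path.dat && python3 -m handwheel path.dat 10
echo '[0, 0, 0, 0, 0, 0, 0, 0, 0, 0, 0, 0, 0, 0, 0, 0, 0, 0, 0, 0, 0, 0, 0, 0, 0, 0, 0, 0, 0, 0, 0, 0, 0, 0, 0, 0, 0, 0, 0, 0, 0, 0]' > path.dat && python3 -m handwheel path.dat 10
echo '[0, 0, 0, -0.03, 0, 0, 0, 0, 0, 0, -0.07, 0, 0, 0, 0, 0, 0, -0.12, 0, 0, 0, 0, 0, 0, -0.16, 0, 0, 0, 0, 0, 0, -0.16, 0, 0, 0]' > path.dat && python3 -m handwheel path.dat
python3 - <<'E'
from h import *
rel(.5187,-.0002,.19,7.6)
E
```

```text
clock: 1.85
tool_pos: [0.4983, -0.2947, 0.0328]
eef_rot: [0.983, 0.186, 0.0, 0.0]
contact_force: [-0.4, 0.8, 0.2]
opening: 0.598
finger_force: 0.0
clock: 2.45
tool_pos: [0.4989, -0.2937, 0.0329]
eef_rot: [0.982, 0.187, 0.0, 0.0]
contact_force: [0.0, 0.4, 5.7]
opening: 0.282
finger_force: 10.0
clock: 2.95
tool_pos: [0.5015, -0.2951, 0.1977]
eef_rot: [0.982, 0.187, 0.004, 0.003]
contact_force: [0.2, 0.1, 0.5]
opening: 0.289
finger_force: 10.0
t 2.95 pos [ 0.5015 -0.2951  0.1977] yaw 21.51 d [ 0.1241 -0.2681  0.0064] rz 0.2427 tilt [ 0.009 -0.005 -1.   ] F [0.2 0.1 0.5] q [ 0.53  0.7  -0.12  1.77  0.13  0.66 -0.87] op 0.28909692234089196 ff 9.967812448740005
```

```bash
echo '[0, 0.124, -0.268, 0, 0, 0, 0, 0, 0.124, -0.268, 0, 0, 0, 0, 0, 0.124, -0.268, 0, 0, 0, 0, 0, 0.124, -0.268, 0, 0, 0, 0, 0, 0.124, -0.268, 0, 0, 0, 0, 0, 0.124, -0.268, 0, 0, 0, 0, 0, 0.124, -0.268, 0, 0, 0, 0, 0, 0.124, -0.268, 0, 0, 0, 0, 0, 0.124, -0.268, 0, 0, 0, 0]' > path.dat && python3 -m handwheel path.dat
python3 - <<'E'
from h import *
rel(.5187,-.0002,.096)
E
```

```text
clock: 3.85
tool_pos: [0.515, -0.0003, 0.1918]
eef_rot: [0.983, 0.186, -0.001, 0.001]
contact_force: [-0.1, -1.0, 0.2]
opening: 0.288
finger_force: 10.0
t 3.85 pos [ 5.150e-01 -3.000e-04  1.918e-01] yaw 21.42 d [0.0037 0.0012 0.0958] rz None tilt [-0.001 -0.001 -1.   ] F [-0.1 -1.   0.2] q [-0.06  0.65 -0.05  1.96  0.06  0.53 -1.35] op 0.28816702283781476 ff 9.96758446097374
```

```bash
echo '[0, 0.003, 0.001, 0.03, 0, 0, 0, 0, 0.003, 0.001, 0.06, 0, 0, 0, 0, 0.003, 0.001, 0.08, 0, 0, 0, 0, 0.003, 0.001, 0.095, 0, 0, 0, 0, 0.003, 0.001, 0.095, 0, 0, 0, 0.42, 0.003, 0.001, 0.095, 0, 0, 0, 0.42, 0.003, 0.001, 0.095, 0, 0, 0, 0.42, 0.003, 0.001, 0.095, 0, 0, 0, 0.42, 0.003, 0.001, 0.095, 0, 0, 0]' > path.dat && python3 -m handwheel path.dat
echo '[0.42, 0, 0, -0.04, 0, 0, 0, 0.42, 0, 0, -0.08, 0, 0, 0, 0.42, 0, 0, -0.12, 0, 0, 0, 0.42, 0, 0, -0.12, 0, 0, 0]' > path.dat && python3 -m handwheel path.dat
python3 - <<'E'
from h import *
rel(.4995,.2785,.19,38)
p,im,d=snap('top','top1')
c=cv2.resize(im[230:300,301:371],(400,400),interpolation=cv2.INTER_CUBIC);
p,im,d=snap('wrist','w2'); cv2.imwrite('pics/c2.png',np.hstack([c,cv2.resize(im,(400,400))])[:,:,::-1])
E
```

```text
clock: 4.75
tool_pos: [0.5191, 0.0013, 0.0981]
eef_rot: [0.982, 0.187, 0.001, 0.0]
contact_force: [-0.4, 0.2, 0.4]
opening: 0.42
finger_force: 0.0
clock: 5.15
tool_pos: [0.5218, 0.0016, 0.2224]
eef_rot: [0.982, 0.187, 0.005, 0.001]
contact_force: [1.6, -0.4, 0.1]
opening: 0.417
finger_force: 0.0
t 5.15 pos [0.5218 0.0016 0.2224] yaw 21.52 d [ 0.0805 -0.2659  0.0324] rz -0.2877 tilt [ 0.011  0.001 -1.   ] F [ 1.6 -0.4  0.1] q [-0.06  0.6  -0.06  1.93  0.06  0.61 -1.35] op 0.417370717601494 ff 0.0
```

View pics/c2.png

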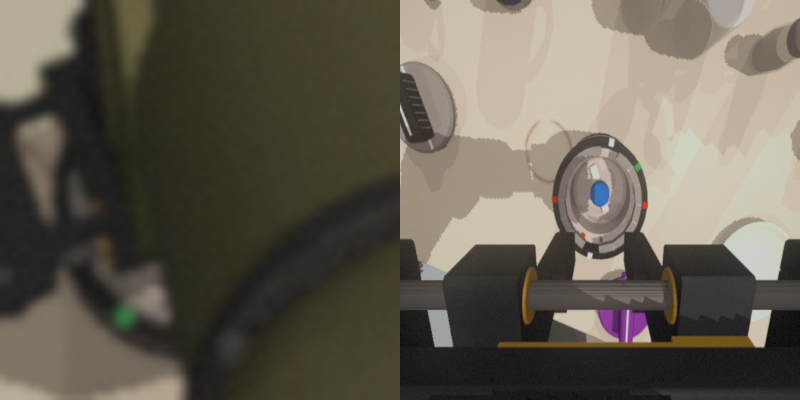

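The right half (wrist view) shows the blue tablet in the bowl at about (600,193). Next I move over the lid, refining the grinder's pose from this same wrist picture.

Units first: turns go in shares of pi rad. So -0.29 rad is -0.0923.

```bash
echo '[1, 0.08, -0.266, 0, 0, 0, -0.0923, 1, 0.08, -0.266, 0, 0, 0, -0.0923, 1, 0.08, -0.266, 0, 0, 0, -0.0923, 1, 0.08, -0.266, 0, 0, 0, -0.0923, 1, 0.08, -0.266, 0, 0, 0, -0.0923, 1, 0.08, -0.266, 0, 0, 0, -0.0923, 1, 0.08, -0.266, 0, 0, 0, -0.0923, 1, 0.08, -0.266, 0, 0, 0, -0.0923, 1, 0.08, -0.266, 0, 0, 0, -0.0923]' > path.dat && python3 -m handwheel path.dat
cat > a.py <<'E'
from h import *
p,im,d=load('w2'); hsv=cv2.cvtColor(im,cv2.COLOR_RGB2HSV)
H,S,V=hsv[...,0],hsv[...,1],hsv[...,2]; B=np.zeros((480,640),bool);B[150:320,235:405]=1
for nm,k in(('green',(H>40)&(H<90)&(S>90)),('red',((H<8)|(H>170))&(S>120))):
    n,l,st,ce=cv2.connectedComponentsWithStats((k&B).astype(np.uint8))
    for i in range(1,n):
        if st[i,4]>5: print(nm,st[i,4],ce[i],ray(p,*ce[i],.105))
rel(.4995,.2785,.045,38)
p,im,d=snap('wrist','w3'); C=cloud(p,d)
k=(C[...,2]>.043)&(C[...,2]<.06)&(np.hypot(C[...,0]-.4995,C[...,1]-.2785)<.06); q=C[k][:,:2].astype(np.float32); print('bar',len(q),cv2.minAreaRect(q))
hsv=cv2.cvtColor(im,cv2.COLOR_RGB2HSV); m=(hsv[...,2]<60)&(np.hypot(C[...,0]-.4995,C[...,1]-.2785)<.06)
l=cv2.connectedComponentsWithStats(m.astype(np.uint8)); i=1+l[2][1:,4].argmax(); v,u=np.nonzero(l[1]==i)
P=np.array([ray(p,a,b,.052)[:2] for a,b in zip(u,v)],np.float32);print('bar col',len(u),cv2.minAreaRect(P))
k=(C[...,2]>.018)&(C[...,2]<.03)&(np.hypot(C[...,0]-.4995,C[...,1]-.2785)<.058); q=C[k][:,:2].astype(np.float32); print('flange',len(q),cv2.minEnclosingCircle(q))
E
python3 a.py
```

```text
clock: 6.15
tool_pos: [0.4954, 0.2759, 0.2164]
eef_rot: [0.945, 0.326, -0.001, 0.001]
contact_force: [0.4, -0.5, 0.3]
opening: 0.995
finger_force: 0.0
green 72 [380.19444444 200.01388889] [ 0.56547202 -0.02984012  0.105     ]
red 75 [247. 239.] [0.50222882 0.05081786 0.105     ]
red 77 [391.5974026 245.8961039] [ 0.53688104 -0.05215133  0.105     ]
t 6.15 pos [0.4954 0.2759 0.2164] yaw 38.02 d [0.0053 0.0003 0.1714] rz 0.0003 tilt [-0.002 -0.003 -1.   ] F [ 0.4 -0.5  0.3] q [-0.54  0.66 -0.09  1.79  0.09  0.7  -1.58] op 0.994756204636697 ff 0.0
bar 1975 ((0.5001535415649414, 0.2784561216831207), (0.0681619793176651, 0.024462629109621048), 37.24732208251953)
bar col 45855 ((0.35322341322898865, 0.16041941940784454), (0.2283002734184265, 0.7231041193008423), 37.810302734375)
flange 5697 ((0.4991682171821594, 0.2777037024497986), 0.04933171346783638)
```

View pics/w3.png

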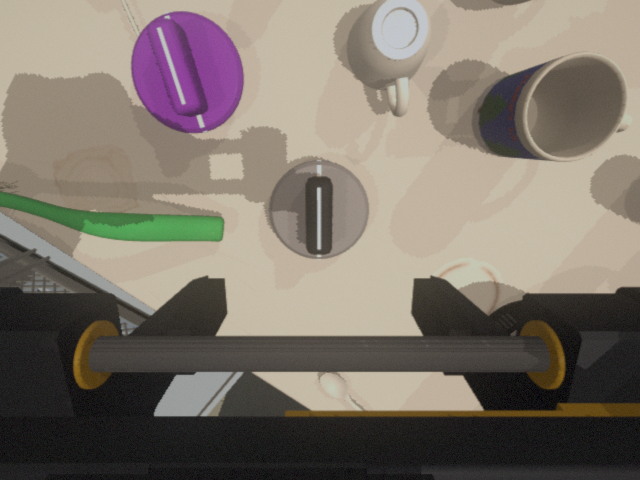

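The wrist view shows the grey lid at (319,208), with its bar along the tool's x axis, and clear space around it. I'll descend and grip.

```bash
echo '[0.7, 0.005, 0, 0.04, 0, 0, 0, 0.7, 0.005, 0, 0.08, 0, 0, 0, 0.7, 0.005, 0, 0.12, 0, 0, 0, 0.7, 0.005, 0, 0.15, 0, 0, 0, 0.7, 0.005, 0, 0.165, 0, 0, 0, 0.7, 0.005, 0, 0.17, 0, 0, 0, 0.7, 0.005, 0, 0.17, 0, 0, 0]' > path.dat && python3 -m handwheel path.dat 40
python3 - <<'E'
from h import *
rel(.4993,.278,.045,38)
E
```

```text
clock: 6.9
tool_pos: [0.4999, 0.2808, 0.0476]
eef_rot: [0.945, 0.326, 0.0, 0.0]
contact_force: [-0.1, 0.6, 1.2]
opening: 0.7
finger_force: 0.0
t 6.9 pos [0.4999 0.2808 0.0476] yaw 38.09 d [-0.0022  0.0018  0.0026] rz 0.0016 tilt [ 0. -0. -1.] F [-0.1  0.6  1.2] q [-0.56  0.94 -0.05  1.86  0.12  0.35 -1.61] op 0.6995858613958958 ff 0.0
```

```bash
echo '[0.7, -0.002, 0.002, 0.002, 0, 0, 0, 0, -0.002, 0.002, 0.002, 0, 0, 0, 0, -0.002, 0.002, 0.002, 0, 0, 0, 0, -0.002, 0.002, 0.002, 0, 0, 0, 0, -0.002, 0.002, 0.002, 0, 0, 0, 0, -0.002, 0.002, 0.002, 0, 0, 0, 0, -0.002, 0.002, 0.002, 0, 0, 0]' > path.dat && python3 -m handwheel path.dat 40
echo '[0, 0, 0, -0.03, 0, 0, 0, 0, 0, 0, -0.07, 0, 0, 0, 0, 0, 0, -0.12, 0, 0, 0, 0, 0, 0, -0.16, 0, 0, 0, 0, 0, 0, -0.16, 0, 0, 0, 0, 0, 0, -0.16, 0, 0, 0]' > path.dat && python3 -m handwheel path.dat
python3 - <<'E'
from h import *
rel(.5192,-.0004,.2,7.6)
E
```

```text
clock: 7.6
tool_pos: [0.4991, 0.2786, 0.0456]
eef_rot: [0.945, 0.327, 0.0, -0.0]
contact_force: [-0.3, -1.1, 1.7]
opening: 0.268
finger_force: 40.0
clock: 8.2
tool_pos: [0.4991, 0.2785, 0.2058]
eef_rot: [0.945, 0.327, 0.0, -0.0]
contact_force: [0.1, -0.3, -1.5]
opening: 0.271
finger_force: 40.0
t 8.2 pos [0.4991 0.2785 0.2058] yaw 38.15 d [-0.1564  0.2318  0.0057] rz 0.5332 tilt [ 0.001  0.    -1.   ] F [ 0.1 -0.3 -1.5] q [-0.54  0.68 -0.09  1.79  0.09  0.67 -1.58] op 0.2711544972096997 ff 39.997997749596834
```

Converted, 0.533 rad is 0.1697.

```bash
echo '[0, -0.156, 0.232, 0, 0, 0, 0.1697, 0, -0.156, 0.232, 0, 0, 0, 0.1697, 0, -0.156, 0.232, 0, 0, 0, 0.1697, 0, -0.156, 0.232, 0, 0, 0, 0.1697, 0, -0.156, 0.232, 0, 0, 0, 0.1697, 0, -0.156, 0.232, 0, 0, 0, 0.1697, 0, -0.156, 0.232, 0, 0, 0, 0.1697, 0, -0.156, 0.232, 0, 0, 0, 0.1697, 0, -0.156, 0.232, 0, 0, 0, 0.1697, 0, -0.156, 0.232, 0, 0, 0, 0.1697]' > path.dat && python3 -m handwheel path.dat
cat > b.py <<'E'
from h import *
rel(.5192,-.0004,.1345,7.6)
p,im,d=snap('wrist','w4'); hsv=cv2.cvtColor(im,cv2.COLOR_RGB2HSV); C=cloud(p,d)
H,S,V=hsv[...,0],hsv[...,1],hsv[...,2]
B=(np.hypot(C[...,0]-.519,C[...,1])<.065)
for nm,k in(('green',(H>40)&(H<90)&(S>90)),('red',((H<8)|(H>170))&(S>120)),('white',(S<60)&(V>170))):
    n,l,st,ce=cv2.connectedComponentsWithStats((k&B).astype(np.uint8))
    for i in range(1,n):
        if st[i,4]>8: print(nm,st[i],ce[i],ray(p,*ce[i],.105),C[int(ce[i][1]),int(ce[i][0])])
cv2.imwrite('pics/c4.png',im[40:440,120:520,::-1])
E
python3 b.py
```

```text
clock: 9.2
tool_pos: [0.5193, 0.0016, 0.2048]
eef_rot: [0.998, 0.068, -0.001, -0.0]
contact_force: [-0.1, -0.8, -2.4]
opening: 0.269
finger_force: 40.0
t 9.2 pos [0.5193 0.0016 0.2048] yaw 7.78 d [-0.0003  0.002   0.0703] rz 0.0032 tilt [-0.001  0.001 -1.   ] F [-0.1 -0.8 -2.4] q [-0.09  0.63 -0.    1.94 -0.    0.57 -1.53] op 0.2690949850102413 ff 39.998232470825315
green [367 181  12  12  86] [373.13953488 186.59302326] [ 0.56550408 -0.02973534  0.105     ] [ 0.56602468 -0.02932514  0.10639979]
red [399 227   4   6  11] [400.81818182 229.        ] [ 0.53917427 -0.05404052  0.105     ] [ 0.53907763 -0.0535026   0.10490937]
white [266 149 110  32 809] [322.70333745 159.78739184] [0.57831541 0.00622641 0.105     ] [0.57623777 0.0058618  0.04943496]
white [317 162   9  10  89] [320.96629213 166.50561798] [0.57387443 0.00676511 0.105     ] [0.57412426 0.00744417 0.10517801]
white [295 177  29  16 204] [313.28431373 184.16176471] [0.56169243 0.01027695 0.105     ] [0.55966833 0.01048631 0.08747329]
white [357 189   7   8  26] [359.88461538 192.84615385] [ 0.56015766 -0.02162694  0.105     ] [ 0.56060984 -0.0209742   0.10475355]
white [314 201  11  24 244] [318.6352459  212.26229508] [0.54319869 0.00414292 0.105     ] [0.55918927 0.00661101 0.18376137]
white [316 259   7  76 474] [318.7721519  295.47679325] [ 0.48148034 -0.00435996  0.105     ] [0.53215042 0.00289542 0.21153236]
white [316 372   6  11  65] [318.53846154 377.07692308] [ 0.4114094  -0.01371906  0.105     ] [ 0.49447496 -0.00221249  0.21106884]
```

View pics/c4.png

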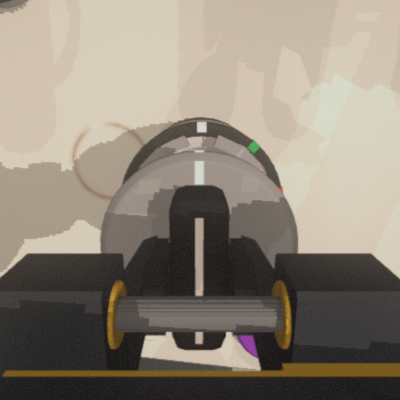

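The lid's line at (200,172) and the rim's white mark at (202,127) in the crop line up, at about 7.5° each. I'll lower it.

```bash
echo '[0, 0, 0.001, 0.025, 0, 0, 0, 0, 0, 0.002, 0.04, 0, 0, 0, 0, 0, 0.002, 0.048, 0, 0, 0, 0, 0, 0.002, 0.05, 0, 0, 0, 0, 0, 0.002, 0.052, 0, 0, 0, 0, 0, 0.002, 0.054, 0, 0, 0, 0, 0, 0.002, 0.056, 0, 0, 0, 0, 0, 0.002, 0.058, 0, 0, 0, 0, 0, 0.002, 0.058, 0, 0, 0]' > path.dat && python3 -m handwheel path.dat
python3 - <<'E'
from h import *
rel(.5192,-.0004,.1345,7.6)
E
```

```text
clock: 10.15
tool_pos: [0.52, -0.0022, 0.1474]
eef_rot: [0.998, 0.066, 0.0, -0.0]
contact_force: [1.1, -0.1, -1.5]
opening: 0.27
finger_force: 40.0
t 10.15 pos [ 0.52   -0.0022  0.1474] yaw 7.61 d [-0.0006 -0.0018  0.0129] rz 0.0003 tilt [ 0.  0. -1.] F [ 1.1 -0.1 -1.5] q [-0.08  0.73 -0.    1.99  0.    0.43 -1.52] op 0.2703684816729368 ff 39.99796740710735
```

```bash
echo '[0, 0, -0.001, 0.002, 0, 0, 0, 0, 0, -0.001, 0.004, 0, 0, 0, 0, 0, -0.001, 0.006, 0, 0, 0, 0, 0, -0.001, 0.008, 0, 0, 0, 0, 0, -0.001, 0.01, 0, 0, 0, 0, 0, -0.001, 0.012, 0, 0, 0, 0, 0, -0.001, 0.013, 0, 0, 0, 0, 0, -0.001, 0.013, 0, 0, 0]' > path.dat && python3 -m handwheel path.dat
python3 - <<'E'
from h import *
rel(.5192,-.0004,.1345,7.6)
E
```

```text
clock: 10.95
tool_pos: [0.5197, -0.0013, 0.1345]
eef_rot: [0.998, 0.066, -0.0, 0.0]
contact_force: [-1.4, 0.2, 1.3]
opening: 0.267
finger_force: 40.0
t 10.95 pos [ 0.5197 -0.0013  0.1345] yaw 7.61 d [-0.0004 -0.0009  0.    ] rz 0.0002 tilt [-0. -0. -1.] F [-1.4  0.2  1.3] q [-0.09  0.75 -0.    1.99  0.    0.4  -1.53] op 0.26740434324705264 ff 39.99810677021742
```

```bash
echo '[0, 0, 0, 0.001, 0, 0, 0, 0, 0, 0, 0.0015, 0, 0, 0, 0, 0, 0, 0.0015, 0, 0, 0]' > path.dat && python3 -m handwheel path.dat
python3 - <<'E'
from h import *
rel(.5192,-.0004,.1345,-32.5); print(get_state()['moment'])
E
```

```text
clock: 11.25
tool_pos: [0.5198, -0.0013, 0.1345]
eef_rot: [0.998, 0.066, 0.0, 0.0]
contact_force: [-5.0, 0.3, 15.5]
opening: 0.265
finger_force: 40.0
t 11.25 pos [ 0.5198 -0.0013  0.1345] yaw 7.6 d [-0.0004 -0.001  -0.    ] rz 0.6999 tilt [ 0.001 -0.    -1.   ] F [-5.   0.3 15.5] q [-0.09  0.75 -0.    1.99  0.    0.4  -1.53] op 0.2652380796270355 ff 39.9980812612921
[ 0.08486126  0.78914477 -0.03006338]
```

It's home at the expected height with 15 N of contact. I'll ease off the press and turn clockwise.

Converted, 0.62 rad is 0.1974.

```bash
echo '[0, 0, 0, -0.001, 0, 0, 0, 0, 0, 0, -0.001, 0, 0, 0.0255, 0, 0, 0, -0.001, 0, 0, 0.0509, 0, 0, 0, -0.001, 0, 0, 0.0764, 0, 0, 0, -0.001, 0, 0, 0.1019, 0, 0, 0, -0.001, 0, 0, 0.1273, 0, 0, 0, -0.001, 0, 0, 0.1528, 0, 0, 0, -0.001, 0, 0, 0.1783, 0, 0, 0, -0.001, 0, 0, 0.1974, 0, 0, 0, -0.001, 0, 0, 0.1974]' > path.dat && python3 -m handwheel path.dat 50
cat > c.py <<'E'
import sys
from h import *
rel(.5192,-.0004,.1345,-32.5); print(get_state()['moment'])
p,im,d=snap('wrist',sys.argv[1]); C=cloud(p,d); hsv=cv2.cvtColor(im,cv2.COLOR_RGB2HSV); H,S,V=hsv[...,0],hsv[...,1],hsv[...,2]
r=np.hypot(C[...,0]-.5192,C[...,1]+.0004)
for nm,k,z in(('green',(H>40)&(H<90)&(S>90)&(r<.065),.105),('red',((H<8)|(H>170))&(S>120)&(r<.065),.105),('line',(S<60)&(V>160)&(r<.05)&(C[...,2]>.105)&(C[...,2]<.125),.113),('bar',(S<60)&(V>160)&(r<.05)&(C[...,2]>.135),.141)):
    n,l,st,ce=cv2.connectedComponentsWithStats(k.astype(np.uint8))
    for i in range(1,n):
        if st[i,4]>15:
            q=ray(p,*ce[i],z); print(nm,st[i,4],ce[i],q,np.degrees(np.arctan2(q[1]+.0004,q[0]-.5192)))
cv2.imwrite('pics/%sc.png'%sys.argv[1],im[40:440,120:520,::-1])
E
python3 c.py w5
```

```text
clock: 12.25
tool_pos: [0.5203, -0.0005, 0.1345]
eef_rot: [0.971, -0.241, 0.0, -0.0]
contact_force: [-1.2, 1.0, 6.6]
opening: 0.27
finger_force: 50.0
t 12.25 pos [ 5.203e-01 -5.000e-04  1.345e-01] yaw -27.89 d [-0.001   0.0004  0.    ] rz 0.0804 tilt [ 0.001  0.001 -1.   ] F [-1.2  1.   6.6] q [-0.17  0.76  0.14  2.   -0.25  0.4  -1.89] op 0.27034429475340055 ff 50.00220654532313
[0.2862301  0.26780141 0.10021949]
green 211 [328.16587678 179.85308057] [ 0.56578096 -0.02998871  0.105     ] -32.42414012113235
red 187 [397.72192513 212.14973262] [ 0.53694363 -0.05207437  0.105     ] -71.04886155263881
line 381 [327.77165354 210.73490814] [ 0.5545301  -0.02369356  0.113     ] -33.39734596673429
line 59 [405.03389831 262.62711864] [ 0.51570259 -0.04425635  0.113     ] -94.55951167004896
line 27 [400.11111111 269.88888889] [ 0.51346484 -0.04072992  0.113     ] -98.09354615944498
bar 575 [318.65565217 295.22956522] [ 0.53165512 -0.00695427  0.141     ] -27.75474726997664
bar 59 [318.72881356 376.79661017] [0.49855116 0.0105579  0.141     ] 152.04605939150935
```

Converted, 0.08 rad is 0.0255.

```bash
echo '[0, 0, 0, 0, 0, 0, 0.0127, 0, 0, 0, 0, 0, 0, 0.0255, 0, 0, 0, 0, 0, 0, 0.0255, 0, 0, 0, 0, 0, 0, 0.0255]' > path.dat && python3 -m handwheel path.dat
python3 c.py w6
```

```text
clock: 12.7
tool_pos: [0.5202, -0.0006, 0.1345]
eef_rot: [0.96, -0.279, 0.0, -0.0]
contact_force: [-0.8, 1.8, 6.6]
opening: 0.266
finger_force: 50.0
t 12.7 pos [ 0.5202 -0.0006  0.1345] yaw -32.42 d [-0.001   0.0004  0.    ] rz 0.0015 tilt [ 0.001  0.001 -1.   ] F [-0.8  1.8  6.6] q [-0.18  0.76  0.16  2.   -0.28  0.4  -1.94] op 0.26577606241423785 ff 50.01162350177765
[0.28173962 0.29899968 0.18661417]
green 204 [318.95098039 179.50490196] [ 0.56574649 -0.03002192  0.105     ] -32.47244158374023
red 189 [391.32275132 206.04761905] [ 0.53702996 -0.0521317   0.105     ] -70.98286348507776
line 394 [328.76649746 210.74111675] [ 0.55237376 -0.02673608  0.113     ] -38.44546159892635
line 29 [282.48275862 209.62068966] [ 0.5639269  -0.00950851  0.113     ] -11.510722358826705
line 308 [398.92857143 261.96753247] [ 0.51411365 -0.04154389  0.113     ] -97.04735106154534
line 28 [240.25       268.46428571] [0.55130928 0.02302623 0.113     ] 36.11367301619417
bar 587 [318.55877342 295.39182283] [ 0.53109373 -0.00781001  0.141     ] -31.92363696711439
bar 59 [318.79661017 377.10169492] [0.4993668 0.0122457 0.141    ] 147.4783145551028
```

View pics/w6c.png

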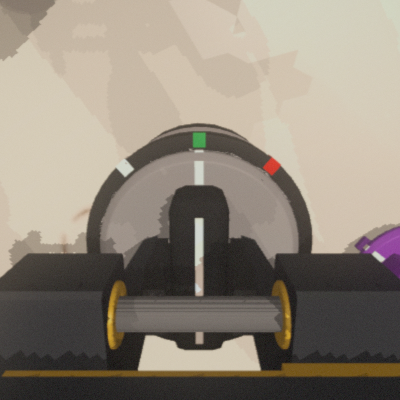

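The line at (199,172) stands exactly at the green mark at (199,139), and the moment of 0.19 N m matches the spring. I'll hold it there for 3 s.

```bash
for i in 1 2 3; do echo '[0, 0, 0, 0, 0, 0, 0, 0, 0, 0, 0, 0, 0, 0, 0, 0, 0, 0, 0, 0, 0, 0, 0, 0, 0, 0, 0, 0, 0, 0, 0, 0, 0, 0, 0, 0, 0, 0, 0, 0, 0, 0, 0, 0, 0, 0, 0, 0, 0, 0, 0, 0, 0, 0, 0, 0, 0, 0, 0, 0, 0, 0, 0, 0, 0, 0, 0, 0, 0, 0]' > path.dat && python3 -m handwheel path.dat >/dev/null; done
python3 c.py w7 | egrep '^t|green|bar|^\['
```

```text
t 15.75 pos [ 0.5202 -0.0006  0.1345] yaw -32.42 d [-0.001   0.0004  0.    ] rz 0.0014 tilt [ 0.001  0.001 -1.   ] F [-1.4  1.7  6.2] q [-0.18  0.76  0.16  2.   -0.28  0.4  -1.94] op 0.2655509078172527 ff 50.01212188974023
[0.30572069 0.27287184 0.14666948]
green 205 [318.97073171 179.53658537] [ 0.56572841 -0.03002192  0.105     ] -32.48252511241173
bar 591 [318.55329949 295.6463621 ] [ 0.53100295 -0.00775232  0.141     ] -31.91968935922624
bar 58 [318.84482759 377.0862069 ] [0.49936162 0.01222364 0.141     ] 147.53042716570147
```

```bash
python3 -c "from plant import *; print(finish_job())"
```

```text
the job is handed in; nothing more can be done
None
```

The tablet is in the bowl, the lid went fully home and was turned to the green marks, and I held it there for 3 s; I handed the job in at 15.75 s with the arm still holding it at green.

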